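Seat the dicing grid and lock it

ROBOT

A 7-joint arm with a two-finger parallel gripper is mounted at the origin on the work surface. World frame = base frame: x ahead of the robot, y to its left, z up, the work surface at z = 0. Lengths are in m, angles in rad, forces in N, time in s.
With the tool pointing down it reaches from about 0.425 to 0.925 m from the base axis. Payload 6.8 kg.
Tool frame: the origin (TCP) lies at the very end of the fingers, on their centre line; the grasp point (between the pads) lies bot.hold_point_z behind it (bot.hold_point_z is the distance from the TCP to the grasp point, in m); x points along the fingers, z is the direction in which the jaws open and shut, and the axes are right-handed (so a half turn about x gives the same grasp; the last joint's range is limited). The gripper opens to 85 mm and grips with 20 to 120 N. Pads are 22 mm wide; open, the fingers measure 114 mm over their backs; the gripper's body (76 mm by 85 mm) begins 54 mm behind the grasp point. The pads swing forward as they close: fully open they stand 13 mm farther back than shut.
Start: joints at [1.091, 0.477, 0.022, 1.555, -0.011, 1.109, -0.083], TCP at [0.245, -0.629, 0.231] pointing down, gripper open.
Joint ranges: [-2.96, 2.96], [-0.34, 2.1], [-1.41, 1.46], [0.24, 2.44], [-1.37, 4.51], [0.17, 1.92], [-2.96, 2.96]. Speed limits (rad/s): [2.39, 2.39, 3.14, 3.14, 3.14, 3.14, 3.14].

INTERFACE

Orientations are given as a unit quaternion [w, x, y, z].
In Python, from station import bot gives the robot as it stands.
- The arm moves only by the tool drive_tool, never from a script. Its arguments are lists of equal length, an entry for each row: "slide": the shift along the world's x, y, z in mm, a list of three; "turn": the turn, a rotation vector about the world's x, y, z in rad, a list of three; "gripper": the opening, from 0 (shut) to 1 (fully open). A call has 1 to 10 rows; each row is the pose to reach, as a shift and turn from the pose measured when the call began; what a row does not reach only later rows make up. A row lasts 1/10 s, in which the tool goes at most 50 mm and 8.59 degrees, less where a joint would pass 70% of its speed; a pose out of reach is approached as far as the arm can. A call with a gripper value outside its range is refused whole. The fingers move at their own pace and stop on an object; "squeeze" is the grip in N (left out, the last holds). Time passes only in rows, so rows that repeat a pose let the fingers close. It gives the time, the measured TCP pose, the force and the opening at its end, in the units of the state.
- bot.get_obs(): the state, without advancing time (a new reading comes with each control period).
- bot.read_camera(name): name is "side" or "top"; returns a dict with "color" (384x512x3 uint8, red, green, blue), "fovy" (degrees; the focal length in pixels is half the picture's height over the tangent of half this angle, whatever the lens; pixels are square), "cx", "cy" (the principal point, pixels), "R" (3x3) and "t" (3): a world point X has camera coordinates R X + t. Camera axes: x right, y down, z forward; pixel columns grow to the right and rows downward; lengths in m; the calibration is good to about 2 mm. A picture is of the moment at which its call begins. There is no depth.
- bot.hand_in(): hands the job in, once; it reports no verdict.
The state is a dict: "t": time; "q": joint angles; "joint_vel": joint speeds; "joint_torque": joint torques, N m; "eef_pos": TCP position; "tool_rot": TCP orientation; "contact_force": force on the tool from outside, world axes, zero at the start; "torque": the same for the moment, N m; "gripper_width": opening from 0.0 (shut) to 1.0 (fully open).
Only numpy, scipy, OpenCV 4.12 (cv2) and the standard library are available. Lean on these libraries where they do the work, as an engineer would, in place of code of your own. Each camera call takes 0.05 s, during which the arm holds its last target.

TASK

Seat the steel dicing grid that lies on the vegetable dicer's deck in the dicer's pocket, so that it lies flat, square and flush (push it along the deck, then press it down). Then slide the lock fully home, so that its tongue covers the grid's edge. Leave the things around the dicer where they are.

Things in the scene. Friction and masses are not known exactly. Their poses are not given: they have to be found in the camera images.
- insert: The dicing grid: a rectangular steel frame with a grid of thin blades, 100 (its x) x 88 (its y) x 14 mm high, rim 13 mm wide, blade tops 3 mm below the rim's, about 0.35 kg. Origin: centre of its underside, z up. Starts flat on the dicer's deck, behind the guide rails. May be seated either way round (half turn). Too wide to grasp well: push it at its edge, press on its rim.
- pocket (a point): Centre of the pocket's floor ledge in the dicer, 46 mm above the table, 14 mm below the deck. Axes are the dicer's: x the way the grid slides in, y towards the lock's side, z up. The pocket is a rectangle in the deck, 104 (x) x 92 (y) mm: the grid has 2 mm of play all round; seated, it is flush with the deck and its origin meets this point.
- rail_mouth (a point): On the deck midway between the guide rails' mouth, at x = -160 mm from the pocket; same axes. The dicer is a fixed white plastic machine, deck 60 mm above the table, from x = -315 to 85 and y = -110 to 110 mm of the pocket. Steel rails 5 mm high narrow from about +-79 mm here to +-46 mm (inner faces) at x = -92, then run straight to the pocket's edge at x = -52, steering a grid pushed along x.
- lock (a joint): Travel of the sliding lock (m): 0 open, 0.034 fully home at its stop. It moves towards the dicer's -y and stays where it is left (about 2.5 N of friction). It starts within 0.010 of open, clear of the pocket, and must stay out of the way until the grid is seated; a grid that stands proud blocks it.
- tongue_tip (a point): Top of the tip of the lock's steel tongue, 24 mm wide and 6 mm thick, underside 2 mm above the deck; at x = -25 mm, y = 60 mm less the travel from the pocket centre. Home, it covers 18 mm of the grid's side rim.
- lock_post (a point): Top centre of the lock's upright black round post, 16 mm in diameter, 30 mm tall, top 98 mm above the table, by which the lock is pushed; at x = -25 mm, y = 92 mm less the travel from the pocket centre. Space behind it (greater y) is clear; steel cheeks 12 mm high stand on the deck 13 to 20 mm to either side of the tongue's centre line.
- catch_bowl: Bystander: steel bowl 110 mm across, 45 mm high, standing on the table beyond the dicer's pocket end. Origin: centre of its foot.
- spoon: Bystander: wooden spoon 260 mm long, lying on the table along the dicer's lock side. Origin near its middle.
- disc: Bystander: round slicing disc, 110 mm across, 6 mm thick with a black hub 24 mm high, on the red cutting board. Origin: centre of its underside.
- bowl2: Bystander: steel bowl 140 mm across, 60 mm high, on the table to the robot's left. Origin: centre of its foot.
- mill: Bystander: turned wooden pepper mill 190 mm tall, 56 mm across, beyond the dicer. Origin: centre of its foot.
- jar: Bystander: closed glass jar 100 mm tall, 70 mm across, black lid, ahead and to the robot's left. Origin: centre of its foot.
- gn_pan: Bystander: empty steel pan 260 x 160 x 100 mm on the table at the robot's far left. Origin: centre of its underside.
Mind the look-alikes: they are no part of the job. What is shaped like the insert but blue is not meant.

How it is judged:
On the way:
1. the grid lies flat, square and flush in the pocket while the lock is still open (horizontal distance between insert and pocket below 0.005 m and z of insert in the frame of pocket below 0.002 m and angle between the x axis of insert and the x axis of pocket, either way round below 0.07 rad and angle between insert's own z axis and vertical below 0.03 rad and value of joint lock below 0.014 m), for 0.2 s.
At the end, for the whole second after the job is handed in: The grid rests in the pocket: centred within 5 mm, no more than 2 mm above the ledge, square within 4 degrees and level within 1.7 degrees, at rest; the lock is within 4 mm of its stop (horizontal distance between insert and pocket below 0.005 m and z of insert in the frame of pocket below 0.002 m and angle between the x axis of insert and the x axis of pocket, either way round below 0.07 rad and angle between insert's own z axis and vertical below 0.03 rad and value of joint lock above 0.03 m and linear speed of insert below 0.01 m/s); the robot touches nothing.
It fails at once if a bystander (bowl, spoon, disc, mill, jar, pan) is moved more than 30 mm (distance of any of catch_bowl, spoon, disc, bowl2, mill, jar, gn_pan from where it was at the start of the episode above 0.03 m).
It also fails if it takes over 72 s, if anything falls off the work surface, if the arm or the gripper's body presses on something with over 40 N, if the wrist force passes 120 N, or if a joint passes its speed limit or range.

## Working session

There is one attempt and no reset: what is moved stays moved. The work goes in short steps, Python scripts to look and compute and a tool call to move; the robot and the scene stay as the last step left them, time stands still between calls to the robot, and variables do not carry over. Pictures are saved under pics/ and viewed, and the job is handed in when it is done.

Besides the shell and the picture viewer there is one more tool, called after "Emit:" by a JSON object that holds its "method" and its "body". drive_tool: Moves the arm, as the interface text tells. Its arguments: {"type":"object","properties":{"slide":{"type":"array"},"turn":{"type":"array"},"gripper":{"type":"array"},"squeeze":{"type":"number"}},"required":["slide","turn","gripper"]}

```bash
ls; mkdir -p pics
python3 - <<'E'
from station import bot
import cv2,numpy as np
o=bot.get_obs();print({k:np.round(v,3) for k,v in o.items()},bot.hold_point_z)
for n in("side","top"):
    c=bot.read_camera(n);cv2.imwrite(f"pics/{n}0.png",c["color"][:,:,::-1]);print(n,c["fovy"],c["cx"],c["cy"],c["R"],c["t"], -np.array(c["R"]).T@c["t"])
E
```

```text
pics
{'t': np.float64(0.0), 'q': array([ 1.091,  0.478,  0.022,  1.556, -0.012,  1.109, -0.083]), 'joint_vel': array([-0.001,  0.   ,  0.   ,  0.002, -0.   ,  0.001, -0.003]), 'joint_torque': array([ 1.0000e-03, -5.9646e+01,  1.6080e+00, -2.8119e+01,  1.3000e-02,
        9.0000e-03,  0.0000e+00]), 'eef_pos': array([ 0.245, -0.628,  0.23 ]), 'tool_rot': array([ 0.583,  0.399,  0.584, -0.399]), 'contact_force': array([ 0.29 ,  0.064, -0.045]), 'torque': array([ 0.013, -0.012,  0.011]), 'gripper_width': np.float64(0.998)} 0.0187
side 46.79813702356723 251.98187726891965 202.02331894522655 [[ 0.77572586 -0.63084328 -0.01691611]
 [-0.48405486 -0.57759919 -0.65732037]
 [ 0.4048954   0.51808873 -0.75342138]] [-0.40650337  0.30885764  1.7914149 ] [-0.26049644 -1.00615587  1.54583225]
top 45.669380615991315 256.1648636987475 186.90477123564943 [[ 0.02395126 -0.99968353 -0.00769303]
 [-0.99804861 -0.02346679 -0.05786434]
 [ 0.0576655   0.00906394 -0.99829481]] [0.00535613 0.51184458 1.97882706] [ 3.96607425e-01 -5.70193524e-04  2.00511155e+00]
```

View pics/side0.png

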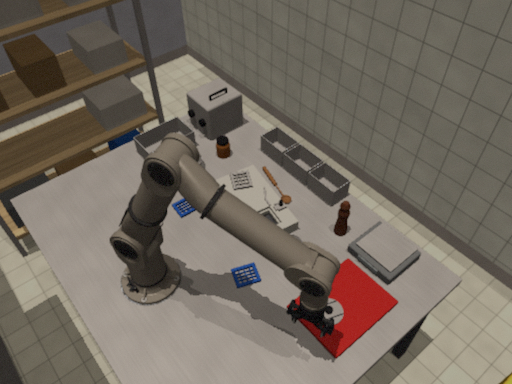

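View pics/top0.png

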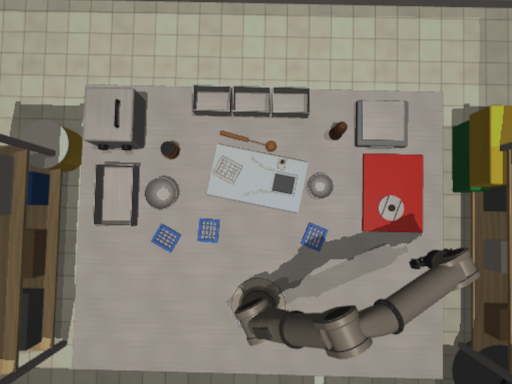

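The top view shows the whole dicer (pocket near 284,184, grid near 228,169). I'll enlarge both views.

Run:
```python
import cv2
a=cv2.imread("pics/top0.png")[130:225,195:325];cv2.imwrite("pics/topc.png",cv2.resize(a,None,fx=6,fy=6,interpolation=cv2.INTER_CUBIC))
a=cv2.imread("pics/side0.png")[155:245,210:310];cv2.imwrite("pics/sidec.png",cv2.resize(a,None,fx=6,fy=6,interpolation=cv2.INTER_CUBIC))
```

```text
(no output)
```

View pics/topc.png

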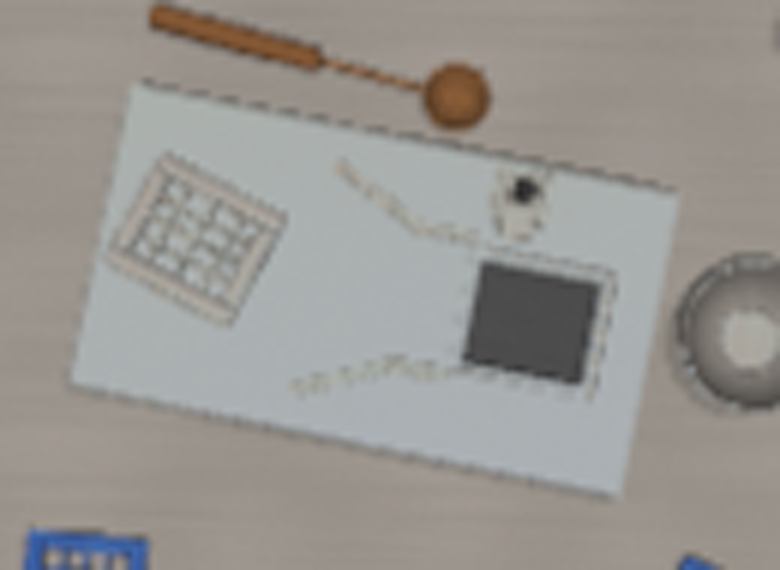

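View pics/sidec.png

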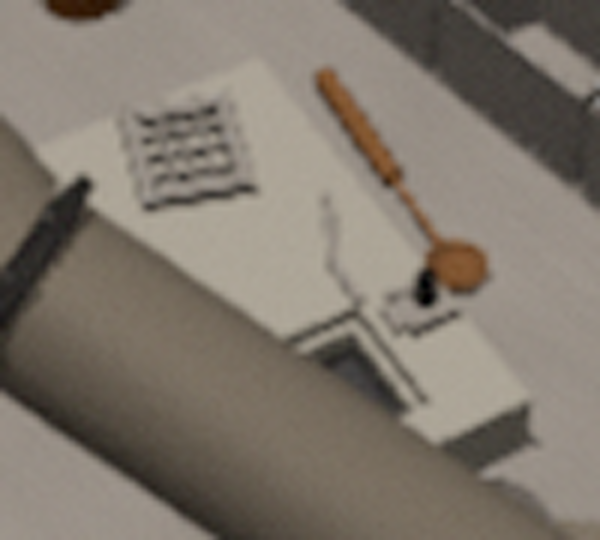

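```bash
cat > h.py <<'E'
import numpy as np,cv2
from station import bot
def cam(n):
    c=bot.read_camera(n);c["f"]=c["color"].shape[0]/2/np.tan(np.radians(c["fovy"])/2);return c
def unproj(c,uv,z):
    R=np.array(c["R"]);t=np.array(c["t"]);o=-R.T@t;out=[]
    for u,v in np.atleast_2d(uv):
        d=R.T@np.array([(u-c["cx"])/c["f"],(v-c["cy"])/c["f"],1]);out.append(o+d*(z-o[2])/d[2])
    return np.array(out)
def proj(c,X):
    p=np.atleast_2d(X)@np.array(c["R"]).T+c["t"];return p[:,:2]/p[:,2:]*c["f"]+[c["cx"],c["cy"]]
def crop(p,x0,y0,s=6): return (np.array(p,float)+.5)/s-.5+[x0,y0]
def fit(M,W):
    M=np.array(M,float);W=np.array(W)[:,:2];m,w=M.mean(0),W.mean(0);H=(M-m).T@(W-w)
    a=np.arctan2(H[0,1]-H[1,0],H[0,0]+H[1,1]);R=np.array([[np.cos(a),-np.sin(a)],[np.sin(a),np.cos(a)]])
    t=w-R@m;return a,t,(M@R.T+t-W)
E
python3 - <<'E'
from h import *
c=cam("top")
W=unproj(c,crop([(137,85),(678,190),(616,494),(72,383)],195,130),.06)
M=[(-.315,.11),(.085,.11),(.085,-.11),(-.315,-.11)]
print([np.linalg.norm(W[i]-W[i-1]) for i in range(4)])
a,t,r=fit(M,W);print("dicer",a,t,r*1000)
R=np.array([[np.cos(a),-np.sin(a)],[np.sin(a),np.cos(a)]])
G=unproj(c,crop([(168,153),(287,215),(231,327),(107,250)],195,130),.074)
print([np.linalg.norm(G[i]-G[i-1]) for i in range(4)])
D=(G[:,:2]-t)@R;print("grid in dicer",D)
for M in ([(-.05,.044),(.05,.044),(.05,-.044),(-.05,-.044)],):
    b,g,r=fit(M,D);print("grid",b,g,r*1000)
P=unproj(c,crop([(524,190)],195,130),.098);print("post",(P[:,:2]-t)@R)
P=unproj(c,crop([(480,262),(603,282),(582,384),(463,362)],195,130),.06);print("pocket",(P[:,:2]-t)@R)
P=unproj(c,crop([(342,165),(295,388)],195,130),.065);print("rail",(P[:,:2]-t)@R)
E
```

```text
[np.float64(0.21845077062919627), np.float64(0.3942383678829888), np.float64(0.22139376556187537), np.float64(0.39473824319305456)]
dicer -1.7467867274454616 [ 0.52926922 -0.09933072] [[ 1.87069651e+00  3.44584676e+00]
 [-1.49512031e+00 -1.81500930e+00]
 [-3.75628001e-01 -3.45436620e+00]
 [ 5.18026596e-05  1.82352874e+00]]
[np.float64(0.08139723296258795), np.float64(0.09552449613327764), np.float64(0.08883159339228967), np.float64(0.1037353226314514)]
grid in dicer [[-0.27807298  0.06363111]
 [-0.18633046  0.03701834]
 [-0.20923651 -0.04880919]
 [-0.30646696 -0.01265317]]
grid -0.3145935950450678 [-0.24502673  0.00979677] [[-0.88493736  3.4777385 ]
 [ 2.46476627 -0.85248927]
 [-1.85902552  1.29388546]
 [ 0.27919661 -3.91913469]]
post [[-0.02573493  0.08478606]]
pocket [[-0.04543737  0.03260941]
 [ 0.0432675   0.03593267]
 [ 0.04273638 -0.03839907]
 [-0.04327323 -0.03981096]]
rail [[-0.15557213  0.08072831]
 [-0.15657679 -0.08184133]]
```

```bash
cat >> h.py <<'E'
from scipy.spatial.transform import Rotation as Ro
A=-1.7467867;T=np.array([0.52927,-0.09933])
RD=np.array([[np.cos(A),-np.sin(A)],[np.sin(A),np.cos(A)]])
def d2w(x,y): return T+RD@[x,y]
def st():
    o=bot.get_obs();q=o["tool_rot"];R=Ro.from_quat([q[1],q[2],q[3],q[0]]).as_matrix();p=o["eef_pos"]
    print("t",round(float(o["t"]),2),"p",np.round(p,4),"dicer",np.round(RD.T@(p[:2]-T),4),"z",np.round(p[2],4))
    j=R[:,2];e=(np.arctan2(j[1],j[0])-(A+np.pi/2)+np.pi/2)%np.pi-np.pi/2
    print("jaw yaw err",round(e,4),"toolx",np.round(R[:,0],4),"F",np.round(o["contact_force"],1),"Fd",np.round(RD.T@o["contact_force"][:2],1),"w",round(float(o["gripper_width"]),3),"q",np.round(o["q"],2))
    return p
def to(x,y,z):
    p=st();w=d2w(x,y);print("slide mm to",(x,y,z),np.round(1000*(np.array([*w,z])-p),1))
E
python3 - <<'E'
from h import *
to(-.13,0,.12);to(-.345,0,.12)
E
```

```text
t 0.15 p [ 0.2451 -0.6285  0.2306] dicer [ 0.5707 -0.1872] z 0.2306
jaw yaw err -1.023 toolx [-6.0e-04  1.2e-03 -1.0e+00] F [ 0.1 -0.4 -0.4] Fd [0.3 0.2] w 1.0 q [ 1.09  0.48  0.02  1.56 -0.01  1.11 -0.08]
slide mm to (-0.13, 0, 0.12) [ 307.   657.1 -110.6]
t 0.15 p [ 0.2451 -0.6285  0.2306] dicer [ 0.5707 -0.1872] z 0.2306
jaw yaw err -1.023 toolx [-6.0e-04  1.2e-03 -1.0e+00] F [ 0.1 -0.4 -0.4] Fd [0.3 0.2] w 1.0 q [ 1.09  0.48  0.02  1.56 -0.01  1.11 -0.08]
slide mm to (-0.345, 0, 0.12) [ 344.6  868.8 -110.6]
```

Emit:
{"method": "drive_tool", "body": {"slide": [[307,657,0],[307,657,0],[307,657,0],[307,657,0],[307,657,0],[307,657,0],[307,657,0],[307,657,0],[307,657,0],[307,657,0]], "turn": [[0,0,1.023],[0,0,1.023],[0,0,1.023],[0,0,1.023],[0,0,1.023],[0,0,1.023],[0,0,1.023],[0,0,1.023],[0,0,1.023],[0,0,1.023]], "gripper": [0.5,0.5,0.5,0.5,0.5,0.5,0.5,0.5,0.5,0.5]}}

```text
t: 1.15
eef_pos: [0.457, -0.174, 0.2308]
tool_rot: [0.704, 0.062, 0.705, -0.062]
contact_force: [0.7, 0.3, 0.3]
gripper_width: 0.502
```

```bash
python3 -c "
from h import *
to(-.13,0,.1)"
```

```text
t 1.15 p [ 0.457  -0.174   0.2308] dicer [ 0.0862 -0.0581] z 0.2308
jaw yaw err -0.0004 toolx [-1.3e-03 -2.0e-04 -1.0e+00] F [0.7 0.3 0.3] Fd [-0.4  0.6] w 0.502 q [ 0.61  0.2  -0.42  1.97  0.1   1.   -0.04]
slide mm to (-0.13, 0, 0.1) [  95.1  202.7 -130.8]
```

Emit:
{"method": "drive_tool", "body": {"slide": [[95,203,0],[95,203,0],[95,203,0],[95,203,0],[95,203,-100],[95,203,-131],[95,203,-146],[95,203,-151],[95,203,-151]], "turn": [[0,0,0],[0,0,0],[0,0,0],[0,0,0],[0,0,0],[0,0,0],[0,0,0],[0,0,0],[0,0,0]], "gripper": [0.5,0.5,0.5,0.5,0.5,0.5,0.5,0.5,0.5]}}

```text
t: 2.05
eef_pos: [0.5512, 0.0289, 0.0794]
tool_rot: [0.703, 0.062, 0.706, -0.062]
contact_force: [0.4, -0.7, 0.0]
gripper_width: 0.502
```

```bash
python3 -c "
from h import *
to(-.13,0,.06)
for n in('top','side'):
    c=cam(n);u=(195,130,325,225) if n=='top' else (200,145,310,245)
    cv2.imwrite('pics/%s1.png'%n,cv2.resize(c['color'][u[1]:u[3],u[0]:u[2],::-1],None,fx=6,fy=6,interpolation=cv2.INTER_CUBIC))
"
```

```text
t 2.05 p [0.5512 0.0289 0.0794] dicer [-0.13   -0.0009] z 0.0794
jaw yaw err -0.0001 toolx [-4.1e-03 -3.0e-04 -1.0e+00] F [ 0.4 -0.7  0. ] Fd [0.7 0.5] w 0.502 q [ 0.2   0.52 -0.46  1.95  0.33  0.76 -0.63]
slide mm to (-0.13, 0, 0.06) [  0.9  -0.2 -19.4]
```

View pics/top1.png

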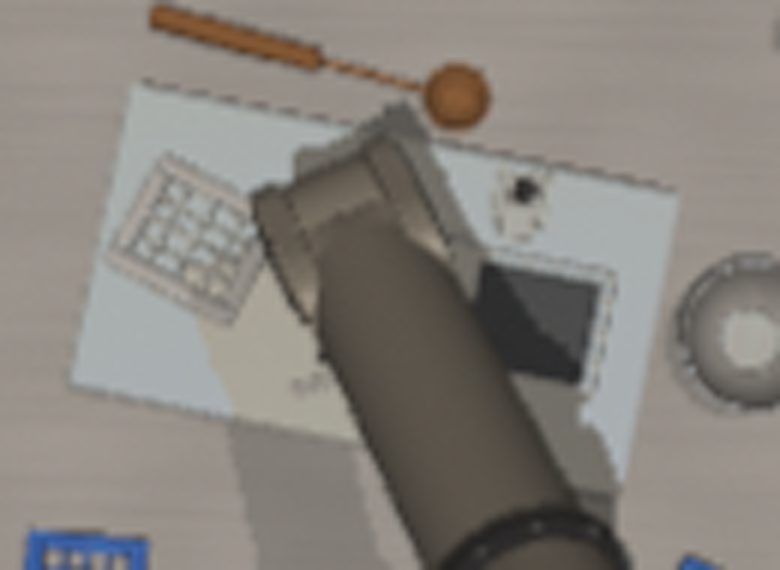

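View pics/side1.png

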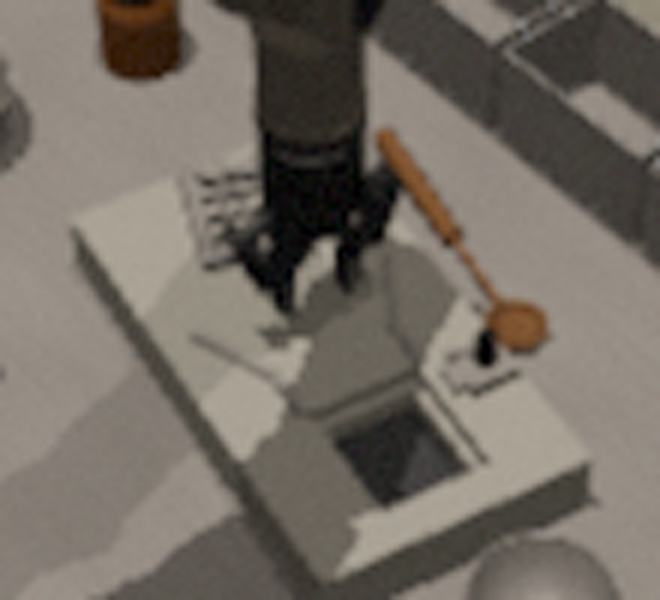

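The arm is over free deck between grid and pocket. I'll probe the deck height at half opening.

Emit:
{"method": "drive_tool", "body": {"slide": [[1,0,-10],[1,0,-14],[1,0,-16],[1,0,-18],[1,0,-20],[1,0,-20]], "turn": [[0,0,0],[0,0,0],[0,0,0],[0,0,0],[0,0,0],[0,0,0]], "gripper": [0.5,0.5,0.5,0.5,0.5,0.5]}}

```text
t: 2.75
eef_pos: [0.5544, 0.0288, 0.0619]
tool_rot: [0.705, 0.063, 0.704, -0.063]
contact_force: [-0.1, -0.6, 0.8]
gripper_width: 0.501
```

Emit:
{"method": "drive_tool", "body": {"slide": [[-2,0,-3],[-2,0,-5],[-2,0,-7],[-2,0,-7]], "turn": [[0,0,0],[0,0,0],[0,0,0],[0,0,0]], "gripper": [0.5,0.5,0.5,0.5]}}

```text
t: 3.15
eef_pos: [0.5524, 0.0289, 0.0581]
tool_rot: [0.705, 0.062, 0.704, -0.063]
contact_force: [-12.1, -0.8, 36.0]
gripper_width: 0.499
```

Emit:
{"method": "drive_tool", "body": {"slide": [[0,0,50],[0,0,52],[0,0,52]], "turn": [[0,0,0],[0,0,0],[0,0,0]], "gripper": [0.5,0.5,0.5]}}

```text
t: 3.45
eef_pos: [0.5535, 0.029, 0.1115]
tool_rot: [0.706, 0.062, 0.702, -0.063]
contact_force: [0.4, 0.6, -1.2]
gripper_width: 0.497
```

```bash
python3 -c "
from h import *
to(-.345,0.005,.066)"
```

```text
t 3.45 p [0.5535 0.029  0.1115] dicer [-0.1306  0.0014] z 0.1115
jaw yaw err -0.0013 toolx [ 0.0052 -0.0021 -1.    ] F [ 0.4  0.6 -1.2] Fd [-0.6  0.3] w 0.497 q [ 0.22  0.47 -0.48  1.93  0.3   0.81 -0.61]
slide mm to (-0.345, 0.005, 0.066) [ 41.1 210.5 -45.5]
```

Emit:
{"method": "drive_tool", "body": {"slide": [[41,210,0],[41,210,0],[41,210,0],[41,210,0],[41,210,0],[41,210,-30],[41,210,-45],[41,210,-45]], "turn": [[0,0,0],[0,0,0],[0,0,0],[0,0,0],[0,0,0],[0,0,0],[0,0,0],[0,0,0]], "gripper": [0.5,0.5,0.5,0.5,0.5,0.5,0.5,0.5]}}

```text
t: 4.25
eef_pos: [0.5921, 0.2364, 0.0626]
tool_rot: [0.704, 0.061, 0.705, -0.065]
contact_force: [0.2, -0.4, -0.1]
gripper_width: 0.5
```

```bash
python3 -c "
from h import *
to(-.275,0.004,.066)
for n in('top','side'):
    c=cam(n);u=(195,130,325,225) if n=='top' else (200,145,310,245)
    cv2.imwrite('pics/%s2.png'%n,cv2.resize(c['color'][u[1]:u[3],u[0]:u[2],::-1],None,fx=6,fy=6,interpolation=cv2.INTER_CUBIC))
"
```

```text
t 4.25 p [0.5921 0.2364 0.0626] dicer [-0.3416  0.003 ] z 0.0626
jaw yaw err -0.002 toolx [-0.0012 -0.006  -1.    ] F [ 0.2 -0.4 -0.1] Fd [0.4 0.3] w 0.5 q [-0.15  0.65 -0.46  1.75  0.38  0.83 -0.96]
slide mm to (-0.275, 0.004, 0.066) [-10.7 -65.7   3.4]
```

View pics/side2.png

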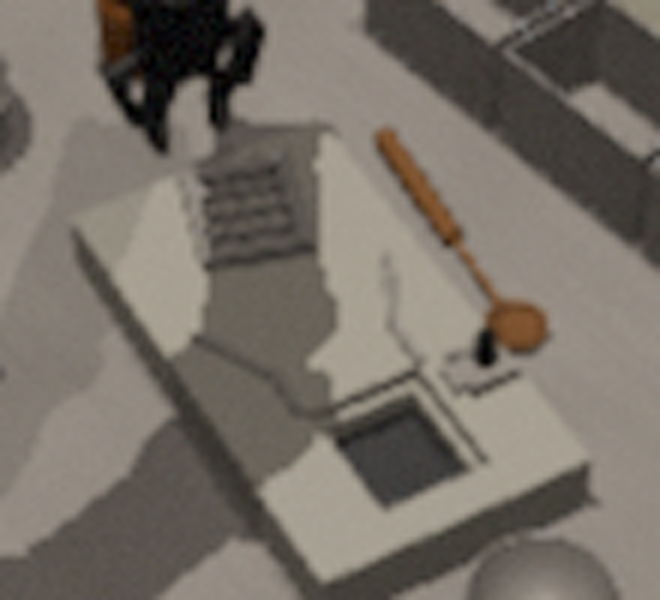

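View pics/top2.png

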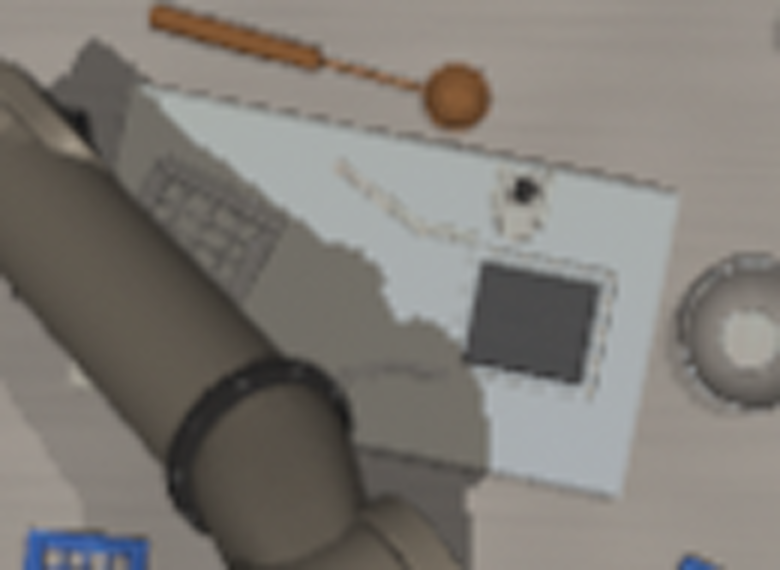

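Emit:
{"method": "drive_tool", "body": {"slide": [[0,0,5],[-2,-10,5],[-4,-20,5],[-5,-30,5],[-7,-40,5],[-9,-50,5],[-11,-60,5],[-12,-70,5],[-14,-80,5],[-16,-90,5]], "turn": [[0,0,0],[0,0,0],[0,0,0],[0,0,0],[0,0,0],[0,0,0],[0,0,0],[0,0,0],[0,0,0],[0,0,0]], "gripper": [0.5,0.5,0.5,0.5,0.5,0.5,0.5,0.5,0.5,0.5]}}

```text
t: 5.35
eef_pos: [0.579, 0.1477, 0.0722]
tool_rot: [0.706, 0.063, 0.702, -0.064]
contact_force: [-0.7, 2.9, 7.9]
gripper_width: 0.5
```

```bash
cat >> h.py <<'E'
def pics(k):
    for n in('top','side'):
        c=cam(n);u=(195,130,325,225) if n=='top' else (200,145,310,245)
        cv2.imwrite('pics/%s%s.png'%(n,k),cv2.resize(c['color'][u[1]:u[3],u[0]:u[2],::-1],None,fx=6,fy=6,interpolation=cv2.INTER_CUBIC))
E
python3 -c "
from h import *
to(-.18,0.0,.066);pics(3)
"
```

```text
t 5.35 p [0.579  0.1477 0.0722] dicer [-0.2519  0.0057] z 0.0722
jaw yaw err -0.0028 toolx [ 0.0061 -0.0018 -1.    ] F [-0.7  2.9  7.9] Fd [-2.7 -1.2] w 0.5 q [-0.    0.58 -0.47  1.85  0.36  0.79 -0.84]
slide mm to (-0.18, 0.0, 0.066) [-18.2 -69.8  -6.2]
```

View pics/side3.png

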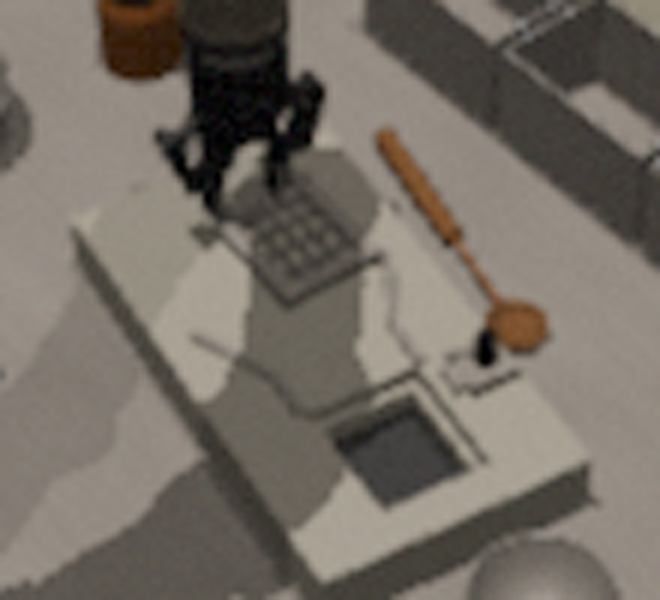

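```bash
python3 -c "
from h import *
c=cam('side');cv2.imwrite('pics/z3.png',cv2.resize(c['color'][158:200,222:268,::-1],None,fx=14,fy=14,interpolation=cv2.INTER_CUBIC));st()
R=np.array(c['R'])
"
```

```text
t 5.5 p [0.5789 0.146  0.0722] dicer [-0.2503  0.0059] z 0.0722
jaw yaw err -0.0042 toolx [ 0.0054 -0.004  -1.    ] F [-1.2 -1.1 10.3] Fd [ 1.3 -1. ] w 0.5 q [-0.    0.58 -0.47  1.85  0.36  0.79 -0.84]
```

View pics/z3.png

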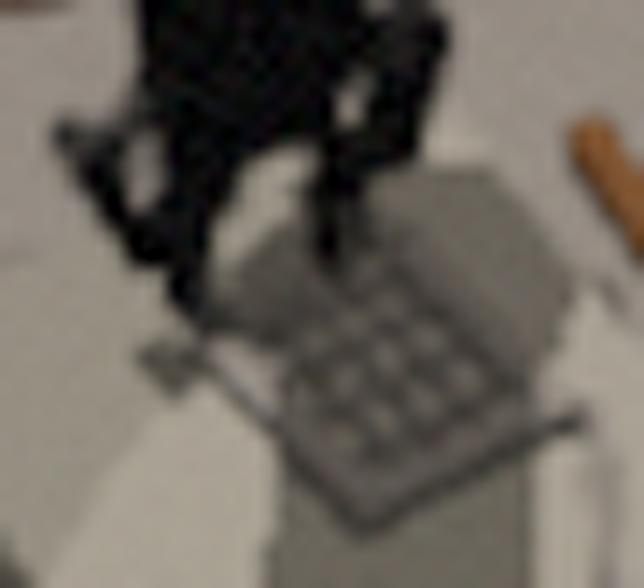

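```bash
python3 -c "
from h import *
c=cam('side')
g=unproj(c,crop([(365,515),(580,408),(190,335)],222,158,14),.074)
print((g[:,:2]-T)@RD)
# side cam dicer check: corners in sidec2 crop
g=unproj(c,crop([(590,460),(320,583),(75,225)],200,145,6),.06);print((g[:,:2]-T)@RD)
for y in(-.03,.03):
  w=d2w(-.25,y);print((proj(c,[[*w,.0722]])-[222,158]+.5)*14-.5)
"
```

```text
[[-0.15356957 -0.01202458]
 [-0.15981273  0.07081734]
 [-0.25202805 -0.02363833]]
[[ 0.07848577  0.10579734]
 [ 0.07728509 -0.11366271]
 [-0.31408296 -0.11239254]]
[[175.92029412 349.68960302]]
[[336.77419861 284.02924217]]
```

The fingers rode up onto the rear rim (z 0.072, about 10 N up); the grid is at about (-0.20, +0.025) in dicer axes and nearly square. I'll lift, back off, go lower and push again.

Emit:
{"method": "drive_tool", "body": {"slide": [[0,0,25],[22,45,25],[22,45,25],[22,45,0],[22,45,-9],[22,45,-9],[22,45,-9]], "turn": [[0,0,0],[0,0,0],[0,0,0],[0,0,0],[0,0,0],[0,0,0],[0,0,0]], "gripper": [0.5,0.5,0.5,0.5,0.5,0.5,0.5]}}

```text
t: 6.25
eef_pos: [0.6007, 0.1905, 0.0632]
tool_rot: [0.706, 0.062, 0.702, -0.065]
contact_force: [0.4, 0.5, 0.2]
gripper_width: 0.498
```

```bash
python3 -c "
from h import *
to(-.21,0.015,.063)
c=cam('side');cv2.imwrite('pics/z4.png',cv2.resize(c['color'][158:200,222:268,::-1],None,fx=14,fy=14,interpolation=cv2.INTER_CUBIC))
c=cam('top');cv2.imwrite('pics/top4.png',cv2.resize(c['color'][130:225,195:325,::-1],None,fx=6,fy=6,interpolation=cv2.INTER_CUBIC))
"
```

```text
t 6.25 p [0.6007 0.1905 0.0632] dicer [-0.2978  0.0196] z 0.0632
jaw yaw err -0.0044 toolx [ 0.0047 -0.0045 -1.    ] F [0.4 0.5 0.2] Fd [-0.6  0.3] w 0.498 q [-0.08  0.64 -0.46  1.77  0.38  0.82 -0.9 ]
slide mm to (-0.21, 0.015, 0.063) [-19.9 -85.7  -0.2]
```

View pics/z4.png

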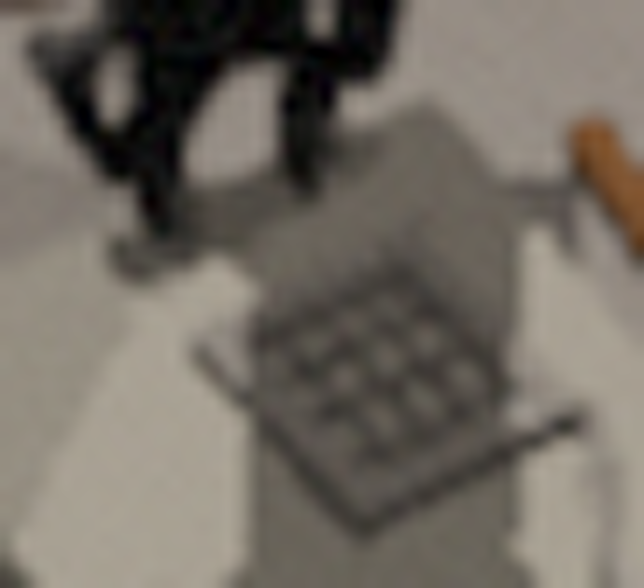

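View pics/top4.png

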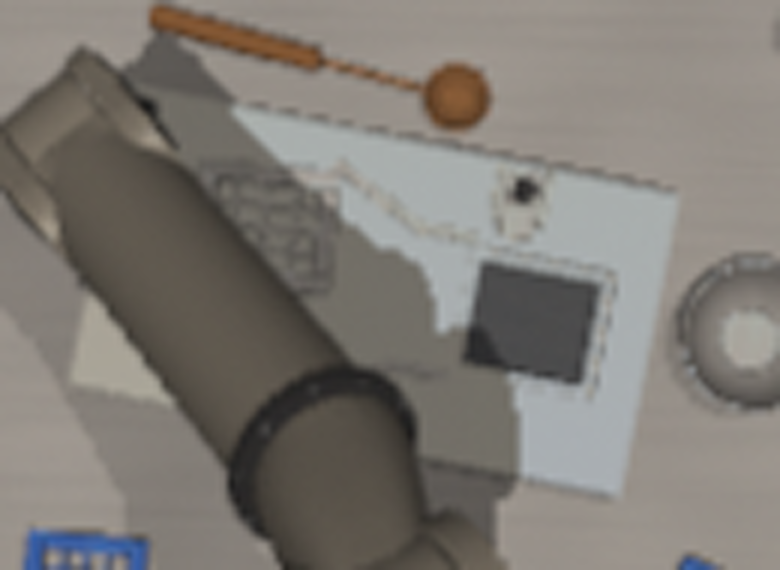

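```bash
python3 -c "
from h import *
c=cam('top')
g=unproj(c,crop([(341,183),(327,297),(215,168)],195,130,6),.074);print((g[:,:2]-T)@RD)
"
```

```text
[[-0.15333064  0.06694239]
 [-0.14688904 -0.01449817]
 [-0.243168    0.05974109]]
```

Emit:
{"method": "drive_tool", "body": {"slide": [[-2,-12,0],[-4,-24,0],[-6,-32,0],[-9,-40,0],[-13,-47,0],[-17,-54,0],[-21,-61,0],[-26,-68,0],[-30,-76,0],[-34,-83,0]], "turn": [[0,0,0],[0,0,0],[0,0,0],[0,0,0],[0,0,0],[0,0,0],[0,0,0],[0,0,0],[0,0,0],[0,0,0]], "gripper": [0.5,0.5,0.5,0.5,0.5,0.5,0.5,0.5,0.5,0.5]}}

```text
t: 7.4
eef_pos: [0.5668, 0.1076, 0.064]
tool_rot: [0.707, 0.063, 0.702, -0.065]
contact_force: [0.0, 1.1, 0.4]
gripper_width: 0.503
```

```bash
cat >> h.py <<'E'
def zoom(k,r=(158,222,46,56),s=12):
    c=cam('side');y,x,h,w=r;cv2.imwrite('pics/z%s.png'%k,cv2.resize(c['color'][y:y+h,x:x+w,::-1],None,fx=s,fy=s,interpolation=cv2.INTER_CUBIC))
    c=cam('top');cv2.imwrite('pics/top%s.png'%k,cv2.resize(c['color'][130:225,195:325,::-1],None,fx=6,fy=6,interpolation=cv2.INTER_CUBIC))
E
python3 -c "
from h import *
to(-.15,0.0,.063);zoom(5)"
```

```text
t 7.4 p [0.5668 0.1076 0.064 ] dicer [-0.2103  0.0008] z 0.064
jaw yaw err -0.0043 toolx [ 0.0062 -0.0036 -1.    ] F [0.  1.1 0.4] Fd [-1.1 -0.2] w 0.503 q [ 0.06  0.57 -0.47  1.9   0.37  0.75 -0.8 ]
slide mm to (-0.15, 0.0, 0.063) [-11.3 -59.3  -1. ]
```

View pics/z5.png

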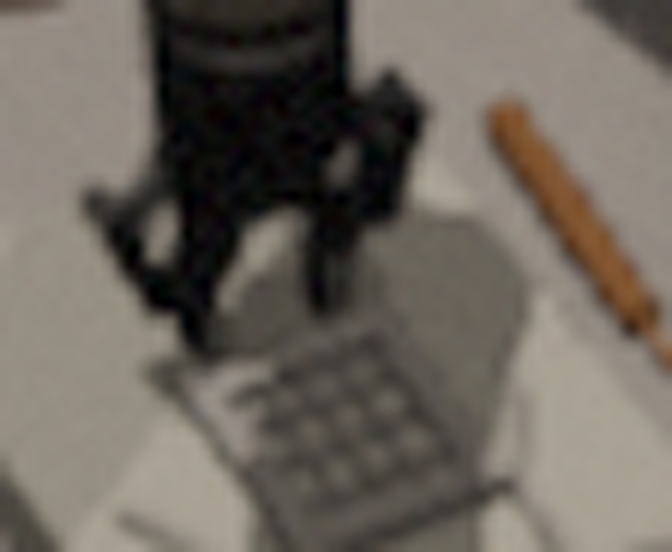

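View pics/top5.png

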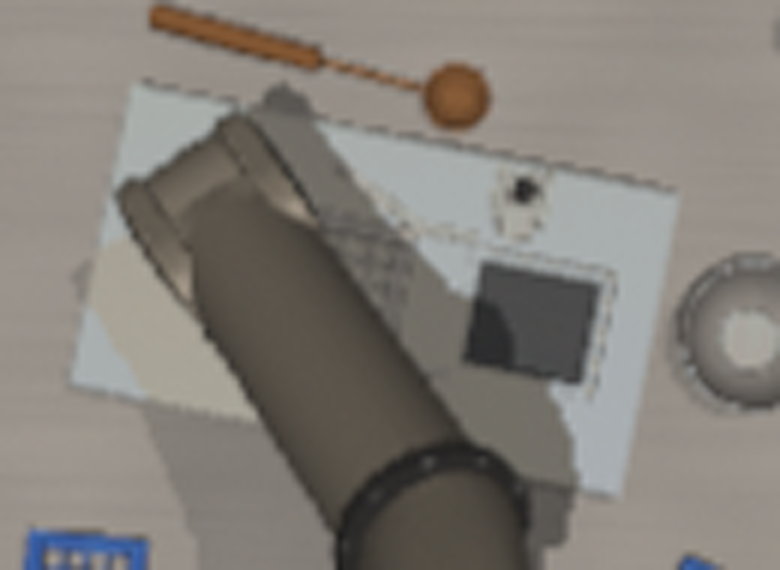

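Grid is square against both fingers. Continue into the funnel.

Emit:
{"method": "drive_tool", "body": {"slide": [[-2,-8,-1],[-3,-16,-1],[-5,-24,-1],[-6,-32,-1],[-8,-40,-1],[-9,-48,-1],[-11,-56,-1],[-12,-64,-1],[-14,-72,-1],[-15,-80,-1]], "turn": [[0,0,0],[0,0,0],[0,0,0],[0,0,0],[0,0,0],[0,0,0],[0,0,0],[0,0,0],[0,0,0],[0,0,0]], "gripper": [0.5,0.5,0.5,0.5,0.5,0.5,0.5,0.5,0.5,0.5]}}

```text
t: 8.5
eef_pos: [0.5515, 0.0256, 0.0629]
tool_rot: [0.706, 0.062, 0.702, -0.066]
contact_force: [0.0, 0.9, 1.0]
gripper_width: 0.499
```

```bash
python3 -c "
from h import *
to(-.061,0.0,.063);zoom(6,(168,232,50,60))"
```

```text
t 8.5 p [0.5515 0.0256 0.0629] dicer [-0.1269 -0.    ] z 0.0629
jaw yaw err -0.0056 toolx [ 0.0054 -0.0052 -1.    ] F [0.  0.9 1. ] Fd [-0.9 -0.1] w 0.499 q [ 0.2   0.54 -0.46  1.96  0.37  0.72 -0.67]
slide mm to (-0.061, 0.0, 0.063) [-11.5 -64.9   0.1]
```

View pics/z6.png

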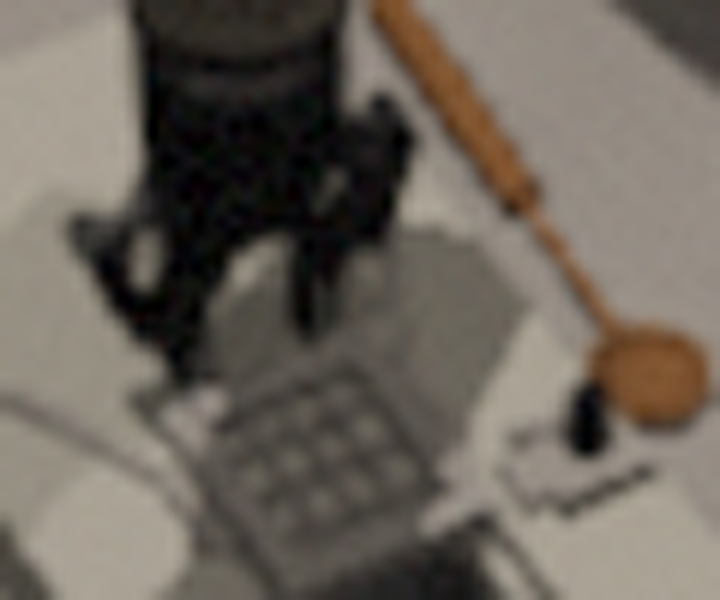

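View pics/top6.png

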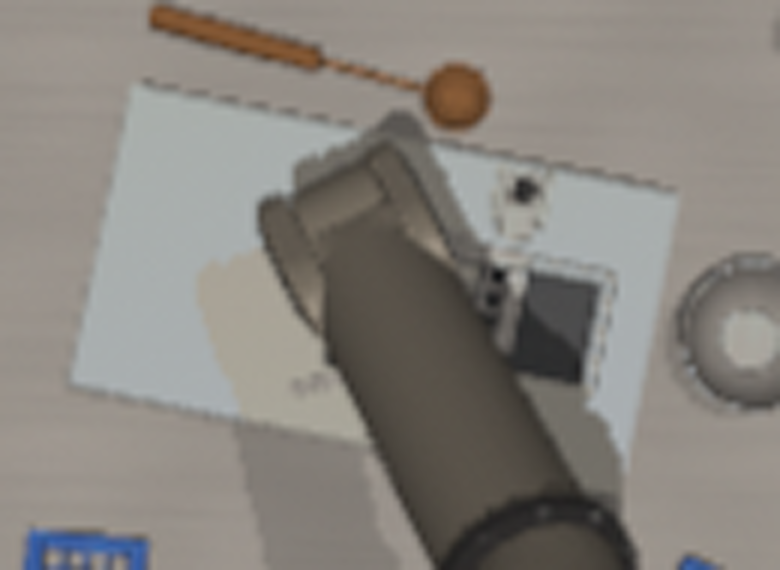

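Grid is overlapping the pocket, guided straight. Push the remaining ~63 mm slowly.

Emit:
{"method": "drive_tool", "body": {"slide": [[-1,-8,0],[-3,-15,0],[-4,-22,0],[-5,-29,0],[-6,-36,0],[-7,-42,0],[-8,-48,0],[-9,-53,0],[-10,-58,0],[-11,-62,0]], "turn": [[0,0,0],[0,0,0],[0,0,0],[0,0,0],[0,0,0],[0,0,0],[0,0,0],[0,0,0],[0,0,0],[0,0,0]], "gripper": [0.5,0.5,0.5,0.5,0.5,0.5,0.5,0.5,0.5,0.5]}}

```text
t: 9.6
eef_pos: [0.5403, -0.038, 0.0627]
tool_rot: [0.706, 0.063, 0.702, -0.067]
contact_force: [-0.5, 0.0, 0.4]
gripper_width: 0.495
```

```bash
python3 -c "
from h import *
to(-.061,0.0,.063);zoom(7,(178,242,50,60))"
```

```text
t 9.6 p [ 0.5403 -0.038   0.0627] dicer [-0.0623  0.0001] z 0.0627
jaw yaw err -0.0077 toolx [ 0.005  -0.0062 -1.    ] F [-0.5  0.   0.4] Fd [ 0.1 -0.5] w 0.495 q [ 0.32  0.52 -0.46  1.99  0.36  0.7  -0.55]
slide mm to (-0.061, 0.0, 0.063) [-0.4 -1.3  0.3]
```

View pics/z7.png

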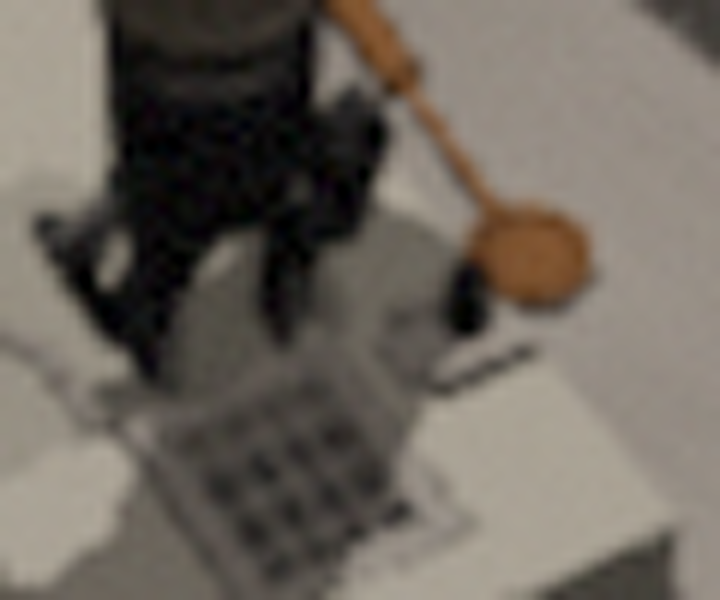

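View pics/top7.png

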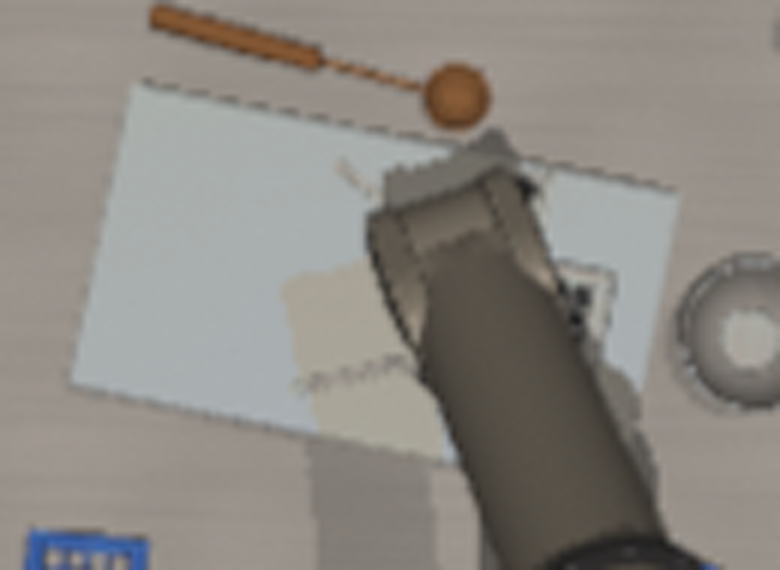

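Emit:
{"method": "drive_tool", "body": {"slide": [[0,0,30],[-3,-18,30],[-3,-18,30],[-3,-18,15],[-3,-18,10],[-3,-18,6],[-3,-18,2],[-3,-18,0],[-3,-18,-2],[-3,-18,-4]], "turn": [[0,0,0],[0,0,0],[0,0,0],[0,0,0],[0,0,0],[0,0,0],[0,0,0],[0,0,0],[0,0,0],[0,0,0]], "gripper": [0.5,0.5,0.5,0.5,0.5,0.5,0.5,0.5,0.5,0.5]}}

```text
t: 10.7
eef_pos: [0.5373, -0.0564, 0.0586]
tool_rot: [0.706, 0.063, 0.702, -0.067]
contact_force: [-0.0, 0.3, -0.4]
gripper_width: 0.501
```

```bash
python3 -c "
from h import *
to(-.043,0.0,.06);zoom(8,(178,242,50,60))"
```

```text
t 10.7 p [ 0.5373 -0.0564  0.0586] dicer [-0.0437  0.0004] z 0.0586
jaw yaw err -0.0085 toolx [ 0.0049 -0.0068 -1.    ] F [-0.   0.3 -0.4] Fd [-0.3 -0.1] w 0.501 q [ 0.35  0.53 -0.45  1.99  0.36  0.69 -0.52]
slide mm to (-0.043, 0.0, 0.06) [-0.5 -0.6  1.4]
```

View pics/z8.png

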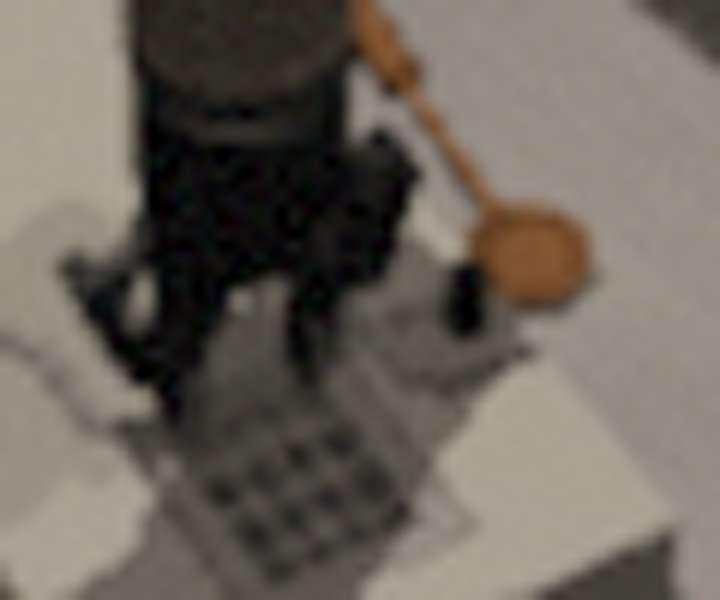

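No contact yet at z 0.0586, so the rear has already dropped. Press gently a few mm further.

Emit:
{"method": "drive_tool", "body": {"slide": [[0,0,-1],[0,0,-2],[0,0,-3],[0,0,-3],[0,0,-3]], "turn": [[0,0,0],[0,0,0],[0,0,0],[0,0,0],[0,0,0]], "gripper": [0.5,0.5,0.5,0.5,0.5]}}

```text
t: 11.3
eef_pos: [0.5379, -0.0564, 0.0581]
tool_rot: [0.706, 0.063, 0.702, -0.068]
contact_force: [-6.3, 0.8, 23.6]
gripper_width: 0.497
```

Emit:
{"method": "drive_tool", "body": {"slide": [[0,0,15],[-2,-9,15],[-2,-9,15],[-2,-9,2],[-2,-9,0],[-2,-9,-3],[-2,-9,-4],[-2,-9,-4]], "turn": [[0,0,0],[0,0,0],[0,0,0],[0,0,0],[0,0,0],[0,0,0],[0,0,0],[0,0,0]], "gripper": [0.5,0.5,0.5,0.5,0.5,0.5,0.5,0.5]}}

```text
t: 12.1
eef_pos: [0.5368, -0.0659, 0.0574]
tool_rot: [0.707, 0.062, 0.701, -0.069]
contact_force: [-13.3, -2.2, 49.6]
gripper_width: 0.501
```

```bash
python3 -c "
from h import *
to(.037,0.0,.06)"
```

```text
t 12.1 p [ 0.5368 -0.0659  0.0574] dicer [-0.0343  0.0015] z 0.0574
jaw yaw err -0.0092 toolx [ 0.007  -0.0111 -0.9999] F [-13.3  -2.2  49.6] Fd [  4.5 -12.7] w 0.501 q [ 0.36  0.53 -0.45  1.99  0.37  0.69 -0.51]
slide mm to (0.037, 0.0, 0.06) [-14.  -69.9   2.6]
```

Rear rim is flush (49 N at 0.0574). Now the front rim, then retreat and look.

Emit:
{"method": "drive_tool", "body": {"slide": [[0,0,25],[-14,-70,25],[-14,-70,25],[-14,-70,25],[-14,-70,10],[-14,-70,3],[-14,-70,0],[-14,-70,-1],[-14,-70,-2],[-14,-70,-2]], "turn": [[0,0,0],[0,0,0],[0,0,0],[0,0,0],[0,0,0],[0,0,0],[0,0,0],[0,0,0],[0,0,0],[0,0,0]], "gripper": [0.5,0.5,0.5,0.5,0.5,0.5,0.5,0.5,0.5,0.5]}}

```text
t: 13.1
eef_pos: [0.5226, -0.1345, 0.0578]
tool_rot: [0.706, 0.06, 0.702, -0.069]
contact_force: [-12.7, 1.2, 41.6]
gripper_width: 0.502
```

```bash
python3 -c "
from h import *
to(-.025,.15,.085)"
```

```text
t 13.1 p [ 0.5226 -0.1345  0.0578] dicer [ 0.0358 -0.0004] z 0.0578
jaw yaw err -0.0067 toolx [ 0.0051 -0.0131 -0.9999] F [-12.7   1.2  41.6] Fd [  1.  -12.7] w 0.502 q [ 0.48  0.53 -0.44  2.    0.37  0.69 -0.38]
slide mm to (-0.025, 0.15, 0.085) [158.8  33.5  27.2]
```

Emit:
{"method": "drive_tool", "body": {"slide": [[0,0,50],[0,0,90],[40,10,100],[80,20,100],[120,30,100],[159,33,100],[159,33,100],[159,33,100],[159,33,100]], "turn": [[0,0,0],[0,0,0],[0,0,0],[0,0,0],[0,0,0],[0,0,0],[0,0,0],[0,0,0],[0,0,0]], "gripper": [0.5,0.5,0,0,0,0,0,0,0]}}

```text
t: 14.0
eef_pos: [0.6804, -0.1006, 0.1565]
tool_rot: [0.705, 0.06, 0.703, -0.069]
contact_force: [0.2, -0.2, -0.1]
gripper_width: -0.001
```

```bash
python3 -c "
from h import *
to(-.025,.15,.080);zoom(9,(178,242,50,60))"
```

```text
t 14.0 p [ 0.6804 -0.1006  0.1565] dicer [-0.0252  0.149 ] z 0.1565
jaw yaw err -0.0055 toolx [ 0.0025 -0.013  -0.9999] F [ 0.2 -0.2 -0.1] Fd [0.1 0.2] w -0.001 q [ 0.37  0.61 -0.47  1.57  0.32  1.04 -0.37]
slide mm to (-0.025, 0.15, 0.08) [  1.   -0.3 -76.5]
```

View pics/z9.png

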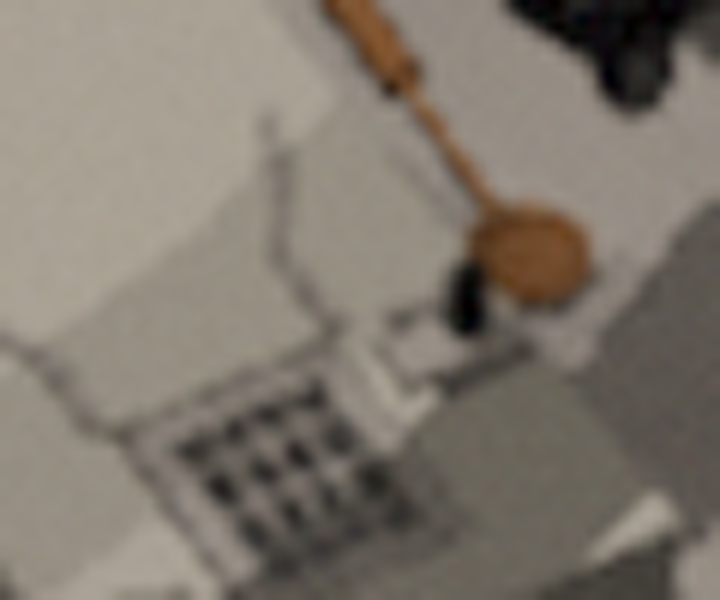

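View pics/top9.png

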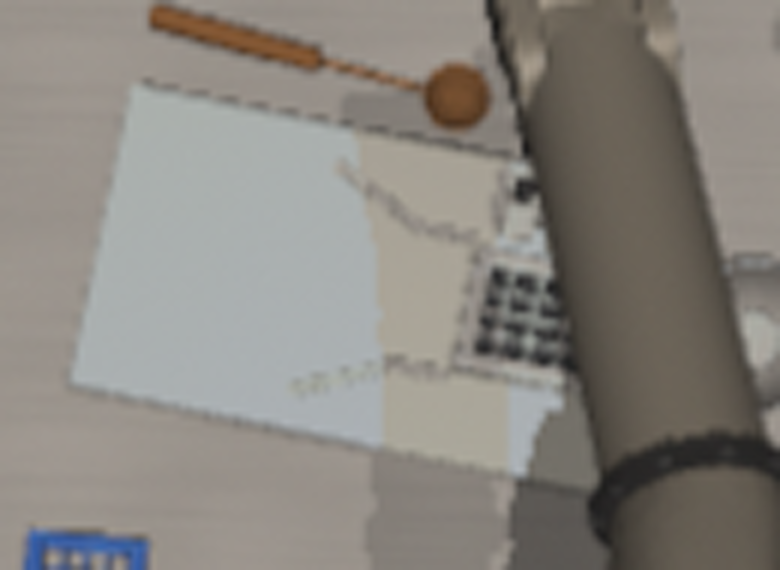

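The grid is seated flush and square, the tongue still open, and the spoon's bowl lies clear of the pusher. Lower behind the post and push it.

Emit:
{"method": "drive_tool", "body": {"slide": [[1,0,-40],[1,0,-70],[1,0,-76],[-4,1,-76],[-9,2,-76],[-14,2,-76],[-19,3,-76],[-24,4,-76],[-29,5,-76],[-34,6,-76]], "turn": [[0,0,0],[0,0,0],[0,0,0],[0,0,0],[0,0,0],[0,0,0],[0,0,0],[0,0,0],[0,0,0],[0,0,0]], "gripper": [0,0,0,0,0,0,0,0,0,0]}}

```text
t: 15.1
eef_pos: [0.6461, -0.0954, 0.0816]
tool_rot: [0.706, 0.06, 0.702, -0.069]
contact_force: [-0.2, 0.5, 0.5]
gripper_width: -0.002
```

```bash
python3 -c "
from h import *
to(-.025,.075,.080)"
```

```text
t 15.1 p [ 0.6461 -0.0954  0.0816] dicer [-0.0243  0.1143] z 0.0816
jaw yaw err -0.0064 toolx [ 0.004  -0.0135 -0.9999] F [-0.2  0.5  0.5] Fd [-0.4 -0.3] w -0.002 q [ 0.37  0.64 -0.45  1.71  0.37  0.87 -0.43]
slide mm to (-0.025, 0.075, 0.08) [-38.6   7.5  -1.6]
```

Emit:
{"method": "drive_tool", "body": {"slide": [[-4,1,-1],[-8,2,-1],[-12,3,-1],[-16,3,-1],[-20,4,-1],[-24,5,-1],[-27,5,-1],[-30,6,-1]], "turn": [[0,0,0],[0,0,0],[0,0,0],[0,0,0],[0,0,0],[0,0,0],[0,0,0],[0,0,0]], "gripper": [0,0,0,0,0,0,0,0]}}

```text
t: 15.9
eef_pos: [0.616, -0.0894, 0.0807]
tool_rot: [0.706, 0.06, 0.702, -0.069]
contact_force: [2.8, -2.2, -0.9]
gripper_width: 0.005
```

```bash
python3 -c "
from h import *
to(-.025,.075,.080);zoom(10,(178,242,50,60))"
```

```text
t 15.9 p [ 0.616  -0.0894  0.0807] dicer [-0.025   0.0836] z 0.0807
jaw yaw err -0.0065 toolx [ 0.0043 -0.0136 -0.9999] F [ 2.8 -2.2 -0.9] Fd [1.7 3.1] w 0.005 q [ 0.37  0.6  -0.46  1.78  0.37  0.83 -0.45]
slide mm to (-0.025, 0.075, 0.08) [-8.5  1.5 -0.7]
```

View pics/z10.png

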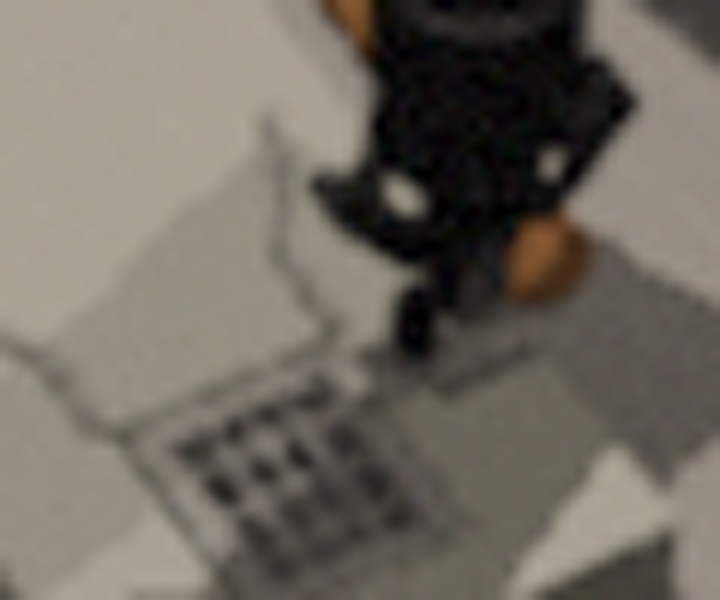

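The lock is moving (about 3 N). Continue in small steps until the stop.

Emit:
{"method": "drive_tool", "body": {"slide": [[-3,0,0],[-5,1,0],[-7,1,0],[-9,1,0]], "turn": [[0,0,0],[0,0,0],[0,0,0],[0,0,0]], "gripper": [0,0,0,0]}}

```text
t: 16.4
eef_pos: [0.6082, -0.0882, 0.0811]
tool_rot: [0.707, 0.06, 0.701, -0.069]
contact_force: [10.0, 0.1, -5.2]
gripper_width: 0.002
```

Emit:
{"method": "drive_tool", "body": {"slide": [[-1,0,0],[-2,0,0],[-3,1,0],[-3,1,0]], "turn": [[0,0,0],[0,0,0],[0,0,0],[0,0,0]], "gripper": [0,0,0,0]}}

```text
t: 16.8
eef_pos: [0.6082, -0.0882, 0.0816]
tool_rot: [0.709, 0.06, 0.699, -0.069]
contact_force: [12.2, -2.2, -7.0]
gripper_width: 0.0
```

```bash
python3 -c "
from h import *
to(-.025,.075,.080);zoom(11,(178,242,50,60))"
```

```text
t 16.8 p [ 0.6082 -0.0882  0.0816] dicer [-0.0248  0.0758] z 0.0816
jaw yaw err -0.0067 toolx [ 0.0138 -0.0137 -0.9998] F [12.2 -2.2 -7. ] Fd [ 0.1 12.4] w 0.0 q [ 0.38  0.59 -0.46  1.81  0.37  0.81 -0.45]
slide mm to (-0.025, 0.075, 0.08) [-0.7  0.3 -1.6]
```

View pics/z11.png

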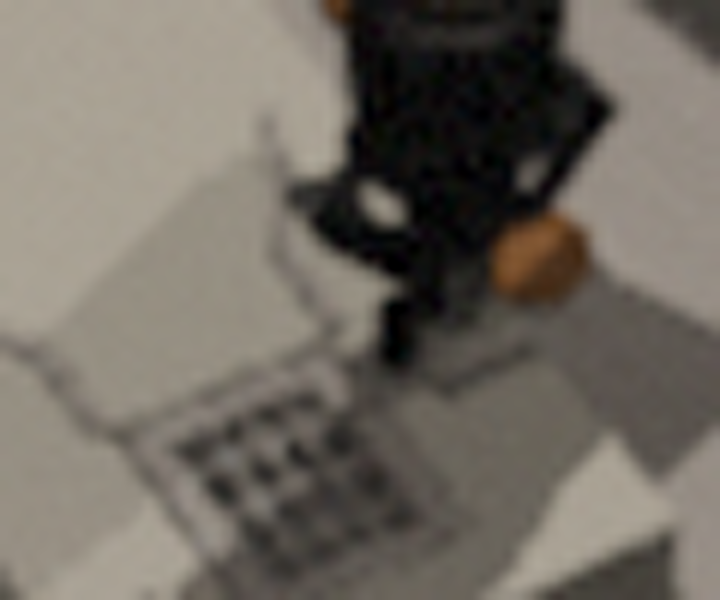

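It stopped hard at 12 N. I'll back off and measure the post and tongue tip to tell the stop from a block.

Emit:
{"method": "drive_tool", "body": {"slide": [[20,-4,0],[50,-9,20],[70,-12,70],[100,-18,110],[140,-60,150],[140,-120,150],[140,-180,150],[140,-180,150],[140,-180,150]], "turn": [[0,0,0],[0,0,0],[0,0,0],[0,0,0],[0,0,0],[0,0,0],[0,0,0],[0,0,0],[0,0,0]], "gripper": [0,0,0,0,0,0,0,0,0]}}

```text
t: 17.8
eef_pos: [0.7457, -0.2776, 0.2304]
tool_rot: [0.708, 0.062, 0.7, -0.074]
contact_force: [-0.6, -0.3, -1.2]
gripper_width: 0.002
```

```bash
python3 -c "
from h import *
st();zoom(12,(178,242,50,60))
c=cam('side')
for n,X in dict(post58=[-.025,.058,.098],postbase=[-.025,.058,.068],tip26=[-.025,.026,.068],tip36=[-.025,.036,.068],post68=[-.025,.068,.098]).items():
  print(n,np.round((proj(c,[[*d2w(*X[:2]),X[2]]])-[242,178]+.5)*12,0))
c=cam('top')
for n,X in dict(post58=[-.025,.058,.098],tip26=[-.025,.026,.068],post68=[-.025,.068,.098]).items():
  print(n,np.round((proj(c,[[*d2w(*X[:2]),X[2]]])-[195,130]+.5)*6,0))
"
```

```text
t 17.8 p [ 0.7457 -0.2776  0.2304] dicer [0.1376 0.2443] z 0.2304
jaw yaw err -0.0168 toolx [ 0.0103 -0.0183 -0.9998] F [-0.6 -0.3 -1.2] Fd [ 0.4 -0.6] w 0.002 q [ 0.51  0.72 -0.44  1.19  0.31  1.28 -0.11]
post58 [[414. 315.]]
postbase [[412. 369.]]
tip26 [[336. 403.]]
tip36 [[360. 392.]]
post68 [[438. 305.]]
post58 [[518. 228.]]
tip26 [[507. 276.]]
post68 [[521. 214.]]
```

View pics/z12.png

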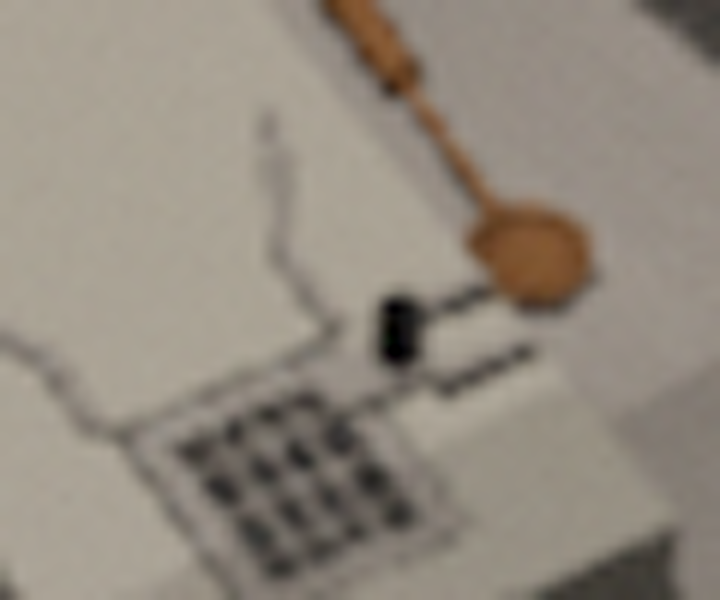

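View pics/top12.png

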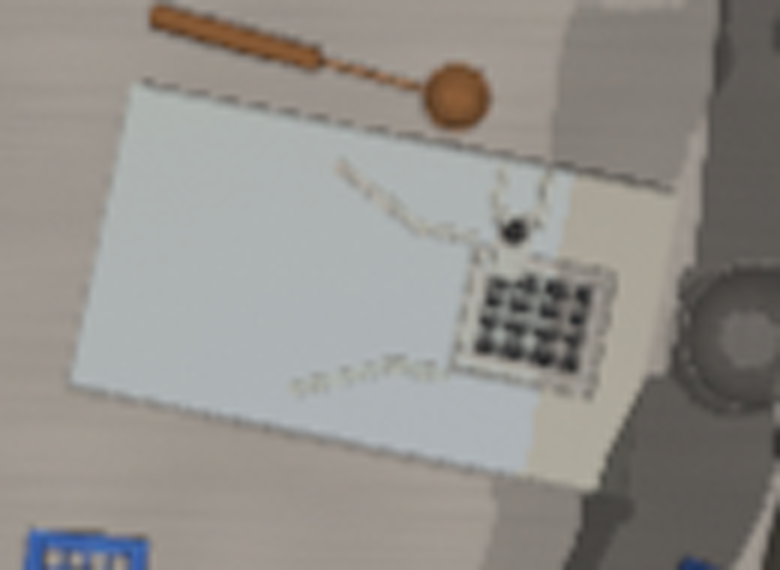

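Post at top-crop (515,231), against (518,228) predicted for the lock fully home. The tongue covers the side rim, the grid sits square and flush, the spoon is unmoved, and the arm is clear. I'll hand it in.

```bash
python3 -c "
from h import *
st();print(bot.hand_in())"
```

```text
t 18.0 p [ 0.7479 -0.2659  0.2311] dicer [0.1257 0.2444] z 0.2311
jaw yaw err -0.0046 toolx [ 0.0124 -0.0118 -0.9999] F [0.4 0.3 0.1] Fd [-0.4  0.3] w 0.001 q [ 0.5   0.71 -0.44  1.2   0.31  1.28 -0.11]
the job is handed in; nothing more can be done
None
```

The grid is seated in the pocket and the lock is pushed home; I handed the job in at about 18 s.

- **Grid:** I pushed it along the deck through the rails with the half-open fingers. On the first push the fingers rode up onto its rim, so I backed off and pushed again lower. I then pressed the rear and front rims with about 40–50 N. Contact came at about 0.058 m tool height on both, the same as on the bare deck, so it is flush. The pictures show it square in the pocket. I did not measure its final centre offset and relied on the pocket's 2 mm of play.
- **Lock:** I pushed the post with the shut fingers until it stopped hard at 12 N. The post was then within about 2 mm of its predicted fully-home position in the top view. In the side view it appeared a few mm beyond that position; that camera had already disagreed with the top one by several mm in places. Both views show the tongue over the grid's side rim.
- **Surroundings:** The spoon and the catch bowl look unmoved in the pictures. I did not check the other bystanders afterwards, but the arm did not go near them. At hand-in the arm was clear of everything, with a contact force near 0.

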